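# Sort the washed moulds and show the odd one to the inspection camera

### The job

Three washed copper moulds stand upside down on the drain plate: set the short one and the tall one down (do not drop them), still upside down, in the tray row that already holds the sample mould of the same height, and let go. Then pick up the third mould, which fits neither row, and hold it in the air before the small inspection camera, its open mouth squarely facing the lens, centred on the lens and 10 cm in front of it; finish while holding it there still. Do not bump the camera, and leave the two samples, the white ramekin and the spoon where they are.

Things in the scene. Friction and masses are not known exactly. Their poses are not given: they have to be found in the camera images.
- mould_short: copper-coloured round metal mould 54 mm high, standing upside down: mouth at the bottom, flat closed end on top. Straight wall 47 mm in diameter; a rim 53 mm in diameter and 5 mm high round the mouth. Origin at the centre of the mouth, z axis from the mouth to the closed end (up at the start), same all round. One of the three washed ones on the drain plate.
- mould_mid: copper-coloured round metal mould 69 mm high, standing upside down: mouth at the bottom, flat closed end on top. Straight wall 47 mm in diameter; a rim 53 mm in diameter and 5 mm high round the mouth. Origin at the centre of the mouth, z axis from the mouth to the closed end (up at the start), same all round. One of the three washed ones on the drain plate. It fits neither row: the one to show.
- mould_tall: copper-coloured round metal mould 84 mm high, standing upside down: mouth at the bottom, flat closed end on top. Straight wall 47 mm in diameter; a rim 53 mm in diameter and 5 mm high round the mouth. Origin at the centre of the mouth, z axis from the mouth to the closed end (up at the start), same all round. One of the three washed ones on the drain plate.
- mould_mid_end (a point): centre of the closed end of the 69 mm mould, 69 mm from its mouth
- sample_short: copper-coloured round metal mould 54 mm high, standing upside down: mouth at the bottom, flat closed end on top. Straight wall 47 mm in diameter; a rim 53 mm in diameter and 5 mm high round the mouth. Origin at the centre of the mouth, z axis from the mouth to the closed end (up at the start), same all round. Loose, already in the tray; it marks the row for short moulds. Leave it.
- sample_tall: copper-coloured round metal mould 84 mm high, standing upside down: mouth at the bottom, flat closed end on top. Straight wall 47 mm in diameter; a rim 53 mm in diameter and 5 mm high round the mouth. Origin at the centre of the mouth, z axis from the mouth to the closed end (up at the start), same all round. Loose, already in the tray; it marks the row for tall moulds. Leave it.
- drain: fixed flat steel plate with small dark holes, 250 (x) x 230 (y) x 8 mm high; origin at the centre of its underside. The washed moulds stand on its top, at least 110 mm apart between centres.
- tray: fixed shallow steel tray 250 (x) x 216 (y) mm with walls 14 mm high and 4 mm thick and a floor 4 mm thick; origin at the centre of its underside. A wall along the middle (along its x axis) splits it into two rows, 102 mm wide, centred at y = +54 and -54 mm. A sample stands in each row near x = +65 mm; the rest of the row, about x = -55 mm, is free. Which row holds which sample varies.
- camera: fixed stand of the inspection camera: grey foot 90 x 70 x 12 mm and a short post; origin at the centre of the foot's underside. The head sits above it, highest point about 111 mm.
- lens: head of the inspection camera, fixed to the stand: blue 48 mm square housing, white ring of 54 mm diameter around the round lens. Origin at the centre of the lens face (95 mm above the counter, straight above the foot's origin); its z axis is the viewing direction, out of the lens: upwards, leaning 35 degrees from vertical towards the robot's side (the camera's own -x side).
- ramekin: loose small white open ceramic ramekin, empty, 56 mm rim diameter, 38 mm high; origin at the centre of its underside. Leave it.
- spoon: loose serving spoon with a black handle, 190 mm long, lying along its x axis, handle to -x; under 25 mm high. Leave it.
There are look-alikes about, which are no part of the job. Leave any red or yellow look-alike of the mould_short alone.

How it is judged:
By the outcome, as a careful person would: the job done as asked, in the order asked, and still so for the second after the job is handed in, while the arm keeps its last pose, push and grip.
It also fails if it takes over 67 s, if anything falls off the work surface, if the arm or the gripper's body presses on something with over 40 N, if the wrist force passes 120 N, or if a joint passes its speed limit or range.

### The arm

A 6-joint arm with a two-finger parallel gripper is mounted at the origin on the work surface. World frame = base frame: x ahead of the robot, y to its left, z up, the work surface at z = 0. Lengths are in m, angles in rad, forces in N, time in s.
With the tool pointing down it reaches from about 0.375 to 0.9 m from the base axis. Payload 3.1 kg.
Tool frame: the origin (TCP) lies at the very end of the fingers, on their centre line; the grasp point (between the pads) lies 19 mm behind it; x points along the fingers, y is the direction in which the jaws open and shut, and the axes are right-handed (so a half turn about x gives the same grasp; the last joint's range is limited). The gripper opens to 85 mm and grips with 20 to 120 N. Pads are 22 mm wide; open, the fingers measure 114 mm over their backs; the gripper's body (76 mm by 85 mm) begins 54 mm behind the grasp point. The pads swing forward as they close: fully open they stand 13 mm farther back than shut.
Start: joints at [-1.31, 0.527, 1.433, -0, 1.181, -0.178], TCP at [0.266, -0.566, 0.231] pointing down, gripper open.
Joint ranges: [-3.08, 3.08], [-0.75, 2.2], [0.22, 2.44], [-1.43, 4.57], [0, 2.65], [-2.85, 2.85]. Speed limits (rad/s): [2.79, 2.79, 3.14, 3.14, 3.14, 3.14].

### API

Orientations are given as a unit quaternion [w, x, y, z].
In Python, from bench import read_state, capture, camera_model, workorder, spot_in, tip_of gives the robot as it stands.
- The arm moves only by the tool drive_tool, never from a script. Its arguments are lists of equal length, an entry for each row: "translation": the shift along the tool's x, y, z in mm, a list of three; "spin": the turn about the tool's x in degrees. A call has 1 to 12 rows; each row is the pose to reach, as a shift and turn from the pose commanded when the call began, along the tool's axes at that moment; what a row does not reach only later rows make up. A row lasts 1/12 s, in which the tool goes at most 41.7 mm and 7.16 degrees, less where a joint would pass 70% of its speed; a pose out of reach is approached as far as the arm can. A call with a gripper value outside its range is refused whole. "jaw" is the gripper's target within -1 to 1 (fully open at 1, half-way at 0, shut at -1), set as the call begins (left out, the last holds). The fingers move at their own pace and stop on an object; "grip_force" is the grip in N (left out, the last holds). Time passes only in rows, so rows that repeat a pose let the fingers close. It gives the time, the measured TCP pose, the force and the opening at its end, in the units of the state.
- read_state(): the state, without advancing time (a new reading comes with each control period).
- capture(name): name is "scene" or "side" or "wrist"; returns (picture, depth): 400x640x3 uint8, red, green, blue; 400x640 float32, m along the optical axis (not along the pixel's ray), 0 where there is no reading.
- camera_model(name): a dict with "camera_matrix" (3x3 intrinsics, pixels), "k1" (the pictures are not rectified: a ray, as slopes to the right and down, at radius r is drawn at 1 + k1 r^2 times it, then the intrinsics apply), "R" (3x3) and "t" (3): a world point X has camera coordinates R X + t; the wrist camera has in their place "tool_from_camera" (4x4, takes a point from camera to tool coordinates, whose origin is the TCP and whose axes are the tool frame's). Camera axes: x right, y down, z forward; pixel columns grow to the right and rows downward; lengths in m; the calibration is good to about 2 mm. A picture is of the moment at which its call begins: read the wrist's pose just before it. camera_model takes no time and is no camera call.
- workorder.close_job(): hands the job in, once; it reports no verdict.
Trained networks look in the newest picture that a camera, given by its name, has taken for a name from the list of things; names that differ only in an ending like _2 or _b are one class to them, and where a whole thing is asked for, a point or a joint stands for the part that bears it (a point fixed in the world has none). Each returns a list of dicts, best first, with "p" (0 to 1); they miss things now and then, are a little off and sometimes report something else, mostly with a low value. They report only what shows in the picture. A call takes as long as a camera call. They do not tell look-alikes from the thing itself.
- spot_in(name, camera): "rect" ([left, top, right, bottom] as shares, 0 to 1, of the picture: columns of its width, rows of its height, round what is visible of it).
- tip_of(name, camera): "position" ([row, column] as shares, 0 to 1, of the picture: columns of its width, rows of its height: a listed point, or the origin of a listed thing).
The state is a dict: "time_s": time; "q": joint angles; "joint_vel": joint speeds; "joint_torque": joint torques, N m; "eef_pos": TCP position; "eef_rot": TCP orientation; "wrist_force": force on the tool from outside, world axes, zero at the start; "ft_torque": the same for the moment, N m; "width": finger opening in m.
Only numpy, scipy, OpenCV 4.12 (cv2) and the standard library are available. Lean on these libraries where they do the work, as an engineer would, in place of code of your own. Each camera call takes 0.05 s, during which the arm holds its last target. There are 200 camera calls.

## Working session

There is one attempt and no reset: what is moved stays moved. The work goes in short steps, Python scripts to look and compute and a tool call to move; the robot and the scene stay as the last step left them, time stands still between calls to the robot, and variables do not carry over. Pictures are saved under pics/ and viewed, about 8 in all and at most 12, crops included, and the job is handed in when it is done.

Besides the shell and the picture viewer there is one more tool, called after "Call:" as a command line: name --pt "numbers of a row" for each row, then --argument value for the rest. drive_tool: Moves the arm, as the interface text tells. Its arguments: {"type":"object","properties":{"translation":{"type":"array"},"spin":{"type":"array"},"jaw":{"type":"number"},"grip_force":{"type":"number"}},"required":["translation","spin"]}

```bash
ls; mkdir -p pics; python3 - <<'E'
from bench import *
import cv2,numpy as np
s=read_state();print({k:np.round(v,3).tolist() for k,v in s.items()})
ims=[]
for c in ("scene","side"):
    p,d=capture(c);cv2.imwrite(f"pics/{c}0.png",p[:,:,::-1]);np.save(f"pics/{c}0.npy",d)
    m=camera_model(c);print(c,m)
    for n in ("mould_short","mould_mid","mould_tall","sample_short","sample_tall","tray","drain","lens","camera","ramekin","spoon"):
        print(n,[(np.round(np.array(r["rect"])*[640,400,640,400]).astype(int).tolist(),round(r["p"],2)) for r in spot_in(n,c)][:6])
print(camera_model("wrist"),read_state()["time_s"])
E
```

```text
pics
{'time_s': 0.0, 'q': [-1.311, 0.528, 1.434, 0.0, 1.181, -0.179], 'joint_vel': [-0.001, -0.002, 0.001, -0.002, -0.001, -0.0], 'joint_torque': [0.001, -44.235, -17.803, -0.0, 0.009, 0.0], 'eef_pos': [0.265, -0.565, 0.23], 'eef_rot': [-0.153, -0.69, -0.155, 0.69], 'wrist_force': [0.214, 0.222, 0.516], 'ft_torque': [0.012, -0.046, 0.052], 'width': 0.085}
scene {'camera_matrix': array([[411.75670422,   0.        , 322.50016286],
       [  0.        , 411.75670422, 199.26976556],
       [  0.        ,   0.        ,   1.        ]]), 'k1': -0.08298431469170599, 'R': array([[-0.78658096,  0.61744766,  0.00698397],
       [ 0.44518048,  0.57489107, -0.68652356],
       [-0.42790739, -0.53689723, -0.72707402]]), 't': array([ 0.40199667, -0.2271172 ,  1.3450252 ])}
mould_short [([315, 315, 337, 350], 0.88), ([304, 227, 328, 257], 0.85), ([361, 277, 385, 310], 0.73), ([433, 331, 467, 367], 0.68)]
mould_mid [([378, 224, 403, 262], 0.8)]
mould_tall [([412, 259, 443, 296], 0.64)]
sample_short [([217, 133, 231, 154], 0.6)]
sample_tall [([229, 215, 280, 260], 0.73), ([232, 141, 256, 180], 0.71)]

[... 1258 characters left out ...]
mekin [([378, 181, 393, 202], 0.78), ([313, 287, 338, 319], 0.67), ([337, 208, 396, 235], 0.66)]
spoon [([335, 207, 396, 235], 0.63)]
{'camera_matrix': array([[351.25131785,   0.        , 321.52081804],
       [  0.        , 351.25131785, 195.36471997],
       [  0.        ,   0.        ,   1.        ]]), 'k1': -0.07444304953327785, 'tool_from_camera': array([[-1.95889007e-03, -2.79851763e-01,  9.60041225e-01,
        -1.43149343e-01],
       [ 9.99998053e-01, -3.18898063e-04,  1.94746020e-03,
         5.50303698e-04],
       [-2.38844883e-04,  9.60043170e-01,  2.79851843e-01,
        -7.01749171e-02],
       [ 0.00000000e+00,  0.00000000e+00,  0.00000000e+00,
         1.00000000e+00]])} 1.2
```

View pics/scene0.png

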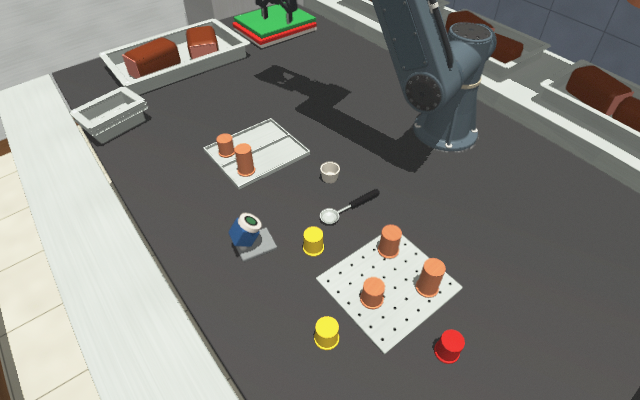

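View pics/side0.png

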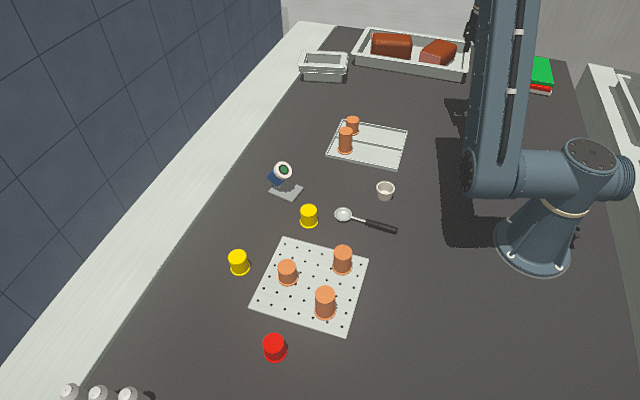

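```bash
cat > h.py <<'E'
from bench import *
import cv2,numpy as np
from scipy.spatial.transform import Rotation as Ro
def cloud(c,d,m,pose=None):
    "world points HxWx3; pose=(pos,quat) for the wrist camera"
    v,u=np.mgrid[0:400,0:640].astype(float)
    n=cv2.undistortPoints(np.stack([u,v],-1).reshape(-1,1,2),m["camera_matrix"],np.array([m["k1"],0,0,0]))[:,0].reshape(400,640,2)
    X=np.dstack([n*d[...,None],d])
    if c!="wrist": return (X-m["t"])@m["R"]
    T=m["tool_from_camera"]; X=X@T[:3,:3].T+T[:3,3]
    q=pose[1]; return X@Ro.from_quat([q[1],q[2],q[3],q[0]]).as_matrix().T+pose[0]
def look(c):
    s=read_state(); p,d=capture(c); m=camera_model(c)
    return p,d,cloud(c,d,m,(s["eef_pos"],s["eef_rot"]))
def blobs(p,d,X,lo,hi,minpix=60):
    hsv=cv2.cvtColor(p,cv2.COLOR_RGB2HSV)
    mk=cv2.inRange(hsv,np.array(lo),np.array(hi))
    n,L,st,_=cv2.connectedComponentsWithStats(mk)
    for i in range(1,n):
        if st[i,4]>=minpix:
            P=X[(L==i)&(d>0)]; yield st[i],P
def top(P):
    zt=np.percentile(P[:,2],95); T=P[abs(P[:,2]-zt)<.005]
    (x,y),r=cv2.minEnclosingCircle(T[:,:2].astype(np.float32))
    return zt,T.mean(0),np.array([x,y]),r
E
python3 - <<'E'
from h import *
for c in ("scene","side"):
    p=cv2.imread(f"pics/{c}0.png")[:,:,::-1].copy();d=np.load(f"pics/{c}0.npy");X=cloud(c,d,camera_model(c))
    print(c)
    for st,P in blobs(p,d,X,(4,90,110),(17,220,255)):
        if len(P)<20 or abs(P[:,0].mean()-.6)>.5: continue
        zt,t,e,r=top(P); print(st[:4].tolist(),"ztop %.3f"%zt,"mean",t[:2].round(4),"enc",e.round(4),"%.4f"%r)
    # blue housing / foot / ring
    x0,y0,x1,y1=[(226,210,280,264),(261,162,306,203)][c=="side"]
    S=np.zeros((400,640),bool);S[y0:y1,x0:x1]=True
    hsv=cv2.cvtColor(p,cv2.COLOR_RGB2HSV)
    w=S&(hsv[...,2]>170)&(hsv[...,1]<40)&(d>0)&(X[...,2]>.05)
    W=X[w];cen=np.median(W,0);W=W[np.linalg.norm(W-cen,axis=1)<.035];cen=W.mean(0);_,sv,V=np.linalg.svd(W-cen);n=V[2]*np.sign(V[2,2])
    print("ring",len(W),W.mean(0).round(4),"n",n.round(3),"tilt",np.degrees(np.arccos(n[2])).round(1),"yaw",np.degrees(np.arctan2(n[1],n[0])).round(1),sv.round(4))
    f=S&(d>0)&(abs(X[...,2]-.012)<.004)&(hsv[...,2]>100)
    F=X[f]; print("foot",len(F),F.mean(0).round(4),cv2.minAreaRect((F[:,:2]*1000).astype(np.float32)))
    # tray and drain, by white pixels with height
    for nm,b,z in (("drain",[(316,235,464,354),(246,234,372,338)],.008),("tray",[(202,115,312,194),(324,115,404,172)],.014)):
        x0,y0,x1,y1=b[c=="side"];S=np.zeros((400,640),bool);S[y0:y1,x0:x1]=True
        f=S&(d>0)&(X[...,2]<z+.006)&(X[...,2]>0.001)&(hsv[...,2]>150)&(hsv[...,1]<40)
        print(nm,f.sum(),np.median(X[f][:,2]).round(4),cv2.minAreaRect((X[f][:,:2]*1000).astype(np.float32)))
E
```

```text
scene
[186, 26, 31, 33] ztop 0.087 mean [ 0.3846 -0.9695] enc [ 0.381  -0.9694] 0.0836
[122, 37, 53, 41] ztop 0.107 mean [ 0.6038 -0.9518] enc [ 0.6014 -0.9573] 0.0885
[216, 133, 39, 43] ztop 0.088 mean [ 0.6194 -0.2237] enc [ 0.6181 -0.2251] 0.0245
[378, 224, 24, 34] ztop 0.078 mean [0.4954 0.2377] enc [0.4944 0.2358] 0.0252
[416, 258, 30, 39] ztop 0.093 mean [0.4992 0.3681] enc [0.499  0.3661] 0.0248
[360, 277, 25, 32] ztop 0.064 mean [0.618 0.311] enc [0.6173 0.311 ] 0.0234
ring 186 [0.7524 0.0275 0.0988] n [-0.449  0.158  0.879] tilt 28.4 yaw 160.6 [0.2077 0.1692 0.041 ]
foot 421 [0.7328 0.036  0.0112] ((740.4718017578125, 21.859939575195312), (71.5274887084961, 89.5547103881836), 78.09271240234375)
drain 7219 0.0077 ((554.6046142578125, 302.86016845703125), (254.70333862304688, 232.9451141357422), 0.02937476336956024)
tray 2504 0.0039 ((545.380859375, -286.7821044921875), (236.9525146484375, 257.6838073730469), 89.69601440429688)
side
[372, 33, 40, 14] ztop 0.109 mean [ 0.5988 -0.9531] enc [ 0.5989 -0.9532] 0.0849
[419, 39, 38, 26] ztop 0.090 mean [ 0.3816 -0.9723] enc [ 0.3775 -0.9713] 0.0829
[338, 116, 22, 38] ztop 0.090 mean [ 0.6168 -0.2258] enc [ 0.6156 -0.2271] 0.0247
[332, 244, 21, 31] ztop 0.079 mean [0.4935 0.2355] enc [0.4926 0.2351] 0.0242
[277, 259, 21, 27] ztop 0.065 mean [0.6164 0.3096] enc [0.6166 0.3087] 0.0231
[315, 285, 21, 35] ztop 0.095 mean [0.4985 0.3667] enc [0.4984 0.3658] 0.0234
ring 150 [0.7421 0.0219 0.0961] n [-0.533  0.122  0.837] tilt 33.1 yaw 167.1 [0.2104 0.1855 0.0325]
foot 305 [0.7322 0.0312 0.0124] ((739.972900390625, 20.748126983642578), (69.84027862548828, 90.59042358398438), 80.00022888183594)
drain 6097 0.0089 ((558.1690673828125, 300.0157470703125), (235.84527587890625, 253.38966369628906), 89.89252471923828)
tray 2015 0.0054 ((552.1115112304688, -290.873046875), (255.00408935546875, 234.61627197265625), 0.7298973202705383)
```

```bash
cat >> h.py <<'E'
def pose():
    s=read_state();q=s["eef_rot"];return s,np.array(s["eef_pos"]),Ro.from_quat([q[1],q[2],q[3],q[0]]).as_matrix()
def goto(*targets):
    s,p,R=pose(); yaw=np.degrees(np.arctan2(R[1,1],R[0,1]))
    print("t",s["time_s"],"tcp",p.round(4),"yaw of tool y %.1f"%yaw,"down",R[:,0].round(3),"q6 %.2f"%s["q"][5],"w",round(s["width"],4))
    for t in targets: print(t,"-> shift mm",(R.T@(np.array(t)-p)*1000).round(1))
E
python3 - <<'E'
from h import *
goto((.617,.310,.16),(.617,.310,.021))
for c in ("scene","side"):
    p=cv2.imread(f"pics/{c}0.png")[:,:,::-1].copy();d=np.load(f"pics/{c}0.npy");X=cloud(c,d,camera_model(c))
    hsv=cv2.cvtColor(p,cv2.COLOR_RGB2HSV)
    m=(cv2.inRange(hsv,np.array((4,90,110)),np.array((17,220,255)))>0)&(d>0)&(abs(X[...,0]-.6)<.2)&(abs(X[...,1]+.3)<.2)
    s=m&(X[...,2]>.052)&(X[...,2]<.066)&(X[...,1]<-.27); print(c,"sample short",X[s].mean(0).round(4))
    # tray walls: points z .010-.018
    w=(X[...,2]>.0105)&(X[...,2]<.019)&(d>0)&(hsv[...,1]<40)&(hsv[...,2]>120)&(abs(X[...,0]-.55)<.18)&(abs(X[...,1]+.29)<.15)
    W=X[w];print(len(W),np.percentile(W[:,0],[1,5,95,99]).round(3),np.percentile(W[:,1],[1,5,95,99]).round(3), np.histogram(W[:,1],bins=np.arange(-.42,-.15,.01)))
E
```

```text
t 1.2 tcp [ 0.2655 -0.5658  0.2313] yaw of tool y -64.9 down [-0. -0. -1.] q6 -0.18 w 0.0854
(0.617, 0.31, 0.16) -> shift mm [  71.3 -643.5 -690.2]
(0.617, 0.31, 0.021) -> shift mm [ 210.3 -643.5 -690.2]
scene sample short [ 0.6228 -0.3318  0.0574]
408 [0.424 0.426 0.673 0.674] [-0.392 -0.389 -0.173 -0.171] (array([  0,   0,  15,  62,   6,   8,   5,   5,   5,   8,   7,   8,   8,
        53,  38,   9,   6,   7,   6,   5,   8,   4,   8,   8, 117,   2]), array([-0.42, -0.41, -0.4 , -0.39, -0.38, -0.37, -0.36, -0.35, -0.34,
       -0.33, -0.32, -0.31, -0.3 , -0.29, -0.28, -0.27, -0.26, -0.25,
       -0.24, -0.23, -0.22, -0.21, -0.2 , -0.19, -0.18, -0.17, -0.16]))
side sample short [ 0.6204 -0.3336  0.0586]
347 [0.426 0.427 0.671 0.673] [-0.394 -0.391 -0.175 -0.174] (array([ 0,  0, 27, 53,  3,  5,  4,  5,  5,  4,  5,  2,  7, 72,  9,  5,  4,
        6,  3,  4,  3,  8,  3, 14, 96,  0]), array([-0.42, -0.41, -0.4 , -0.39, -0.38, -0.37, -0.36, -0.35, -0.34,
       -0.33, -0.32, -0.31, -0.3 , -0.29, -0.28, -0.27, -0.26, -0.25,
       -0.24, -0.23, -0.22, -0.21, -0.2 , -0.19, -0.18, -0.17, -0.16]))
```

Call:
drive_tool --pt "20 -322 -345" --pt "20 -322 -345" --pt "20 -322 -345" --pt "20 -322 -345" --pt "20 -322 -345" --pt "20 -322 -345" --pt "20 -322 -345" --pt "20 -322 -345" --pt "20 -322 -345" --pt "20 -322 -345" --pt "20 -322 -345" --pt "20 -322 -345" --spin '[0,0,0,0,0,0,0,0,0,0,0,0]' --jaw 1 --grip_force 40

```text
time_s: 2.2
eef_pos: [0.4415, -0.1229, 0.2113]
eef_rot: [0.154, 0.69, 0.156, -0.69]
wrist_force: [-0.9, -1.4, 0.3]
width: 0.0851
```

Call:
drive_tool --pt "50 -322 -345" --pt "50 -322 -345" --pt "50 -322 -345" --pt "50 -322 -345" --pt "50 -322 -345" --pt "50 -322 -345" --pt "50 -322 -345" --pt "50 -322 -345" --pt "50 -322 -345" --pt "50 -322 -345" --pt "50 -322 -345" --pt "50 -322 -345" --spin '[0,0,0,0,0,0,0,0,0,0,0,0]'

```text
time_s: 3.2
eef_pos: [0.6179, 0.3158, 0.1607]
eef_rot: [0.154, 0.691, 0.156, -0.689]
wrist_force: [0.3, -0.1, -0.0]
width: 0.0853
```

```bash
python3 - <<'E'
from h import *
goto((.617,.310,.16),(.617,.310,.026))
p,d,X=look("wrist");cv2.imwrite("pics/w1.png",p[:,:,::-1])
for st,P in blobs(p,d,X,(4,90,110),(17,220,255)):
    zt,t,e,r=top(P); print(st[:4].tolist(),"ztop %.3f"%zt,"mean",t[:2].round(4),"enc",e.round(4),"%.4f"%r)
E
```

```text
t 3.2 tcp [0.6179 0.3158 0.1607] yaw of tool y -64.7 down [ 0.002  0.003 -1.   ] q6 1.44 w 0.0853
(0.617, 0.31, 0.16) -> shift mm [0.7 4.9 3.3]
(0.617, 0.31, 0.026) -> shift mm [134.7   5.1   3.8]
[441, 7, 28, 17] ztop 0.002 mean [0.7852 0.2768] enc [0.7848 0.2753] 0.0117
[299, 156, 23, 24] ztop 0.015 mean [0.6246 0.3305] enc [0.6235 0.3283] 0.0137
[298, 171, 56, 54] ztop 0.064 mean [0.6213 0.3156] enc [0.6174 0.3097] 0.0229
[332, 214, 26, 17] ztop 0.064 mean [0.606  0.2899] enc [0.6073 0.2913] 0.0111
[195, 245, 51, 45] ztop 0.027 mean [0.5213 0.3683] enc [0.5211 0.3681] 0.0037
[324, 304, 43, 13] ztop 0.015 mean [0.5145 0.2385] enc [0.5082 0.2377] 0.0206
[201, 312, 19, 34] ztop 0.094 mean [0.5009 0.3474] enc [0.5013 0.3479] 0.0151
[316, 312, 7, 23] ztop 0.015 mean [0.4883 0.257 ] enc [0.4886 0.2553] 0.0131
[326, 353, 33, 8] ztop 0.079 mean [0.5109 0.2449] enc [0.5086 0.2452] 0.0129
```

Call:
drive_tool --pt "30 5 4" --pt "60 5 4" --pt "90 5 4" --pt "115 5 4" --pt "135 5 4" --pt "135 5 4" --pt "135 5 4" --spin '[0,0,0,0,0,0,0]'

```text
time_s: 3.83
eef_pos: [0.6142, 0.3035, 0.0252]
eef_rot: [-0.154, -0.689, -0.154, 0.691]
wrist_force: [0.8, -0.3, 1.4]
width: 0.0855
```

Call:
drive_tool --pt "0 0 0" --pt "0 0 0" --pt "0 0 0" --pt "0 0 0" --pt "0 0 0" --pt "0 0 0" --pt "0 0 0" --pt "0 0 0" --spin '[0,0,0,0,0,0,0,0]' --jaw -1

```text
time_s: 4.5
eef_pos: [0.6164, 0.3047, 0.0286]
eef_rot: [0.154, 0.691, 0.154, -0.689]
wrist_force: [-0.2, 0.1, 6.4]
width: 0.0461
```

Call:
drive_tool --pt "-20 0 0" --pt "-60 0 0" --pt "-100 0 0" --pt "-140 0 0" --pt "-150 0 0" --pt "-150 0 0" --spin '[0,0,0,0,0,0]'

```text
time_s: 5.0
eef_pos: [0.6178, 0.305, 0.1815]
eef_rot: [0.154, 0.694, 0.154, -0.687]
wrist_force: [0.3, -0.3, -0.6]
width: 0.046
```

```bash
python3 - <<'E'
from h import *
goto((.494,-.337,.15),(.494,-.337,.022))
E
```

```text
t 5.0 tcp [0.6178 0.305  0.1815] yaw of tool y -64.8 down [ 0.01   0.003 -1.   ] q6 1.43 w 0.046
(0.494, -0.337, 0.15) -> shift mm [ 28.6 528.5 385.2]
(0.494, -0.337, 0.022) -> shift mm [156.6 528.3 386.5]
```

Call:
drive_tool --pt "0 400 290" --pt "0 400 290" --pt "0 400 290" --pt "0 400 290" --pt "0 400 290" --pt "0 400 290" --pt "0 400 290" --pt "0 400 290" --pt "0 400 290" --pt "0 400 290" --pt "0 400 290" --pt "0 400 290" --spin '[0,0,0,0,0,0,0,0,0,0,0,0]'

```text
time_s: 6.0
eef_pos: [0.5201, -0.183, 0.1741]
eef_rot: [-0.153, -0.689, -0.155, 0.691]
wrist_force: [0.3, 0.4, -0.6]
width: 0.0458
```

Call:
drive_tool --pt "20 128 95" --pt "30 128 95" --pt "60 128 95" --pt "90 128 95" --pt "90 128 95" --pt "90 128 95" --pt "90 128 95" --pt "90 128 95" --pt "90 128 95" --spin '[0,0,0,0,0,0,0,0,0]'

```text
time_s: 6.75
eef_pos: [0.4913, -0.3362, 0.0868]
eef_rot: [0.154, 0.69, 0.154, -0.69]
wrist_force: [0.1, 0.3, -0.6]
width: 0.0463
```

```bash
python3 - <<'E'
from h import *
goto((.494,-.337,.026))
p,d,X=look("scene");
for st,P in blobs(p,d,X,(4,90,110),(17,220,255),30):
    if len(P)<20 or abs(P[:,0].mean()-.6)>.3 or P[:,1].mean()<-.5: continue
    zt,t,e,r=top(P); print(st[:4].tolist(),"z %.3f %.3f"%(P[:,2].min(),zt),"mean",t[:2].round(4),"enc",e.round(4),"%.4f"%r)
cv2.imwrite("pics/s1.png",p[80:280,150:450,::-1].repeat(2,0).repeat(2,1))
E
```

```text
t 6.75 tcp [ 0.4913 -0.3362  0.0868] yaw of tool y -64.8 down [ 0.  0. -1.] q6 0.34 w 0.0463
(0.494, -0.337, 0.026) -> shift mm [60.8  1.8 -2.1]
[252, 101, 17, 24] z 0.064 0.122 mean [ 0.4987 -0.3323] enc [ 0.4929 -0.3315] 0.0269
[216, 133, 39, 43] z -0.003 0.088 mean [ 0.6196 -0.2238] enc [ 0.6193 -0.225 ] 0.0240
[378, 224, 24, 34] z -0.004 0.078 mean [0.4951 0.2375] enc [0.4941 0.2363] 0.0250
[416, 258, 30, 39] z -0.000 0.093 mean [0.4995 0.3682] enc [0.4987 0.3677] 0.0239
```

View pics/s1.png

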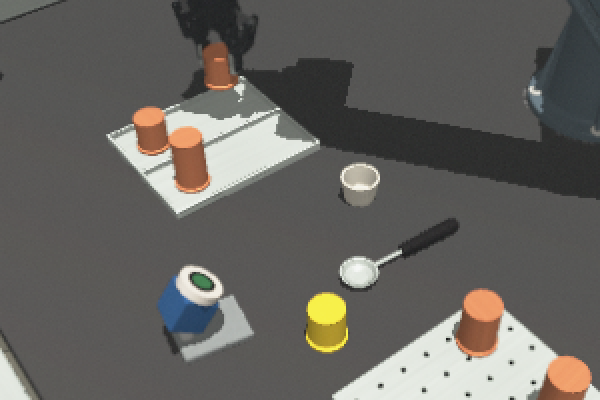

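Call:
drive_tool --pt "25 2 -2" --pt "45 2 -2" --pt "54 2 -2" --pt "57 2 -2" --pt "59 2 -2" --pt "60 2 -2" --pt "61 2 -2" --pt "62 2 -2" --pt "62 2 -2" --spin '[0,0,0,0,0,0,0,0,0]'

```text
time_s: 7.55
eef_pos: [0.4938, -0.3386, 0.0249]
eef_rot: [0.154, 0.69, 0.154, -0.69]
wrist_force: [0.6, -0.1, -0.9]
width: 0.046
```

Not yet touching; a further 3 mm, watching force.

Call:
drive_tool --pt "1 0 0" --pt "2 0 0" --pt "2.5 0 0" --pt "2.5 0 0" --spin '[0,0,0,0]'

```text
time_s: 7.88
eef_pos: [0.4937, -0.3387, 0.0245]
eef_rot: [0.154, 0.69, 0.153, -0.69]
wrist_force: [-3.1, 1.8, 14.2]
width: 0.0461
```

Call:
drive_tool --pt "-2 0 0" --pt "-2 0 0" --pt "-2 0 0" --pt "-2 0 0" --pt "-2 0 0" --pt "-2 0 0" --pt "-2 0 0" --spin '[0,0,0,0,0,0,0]' --jaw 1

```text
time_s: 8.47
eef_pos: [0.4935, -0.3382, 0.0235]
eef_rot: [-0.154, -0.69, -0.154, 0.69]
wrist_force: [0.1, 0.3, 0.1]
width: 0.0855
```

Call:
drive_tool --pt "-30 0 0" --pt "-70 0 0" --pt "-110 0 0" --pt "-145 0 0" --pt "-150 0 0" --spin '[0,0,0,0,0]'

```text
time_s: 8.88
eef_pos: [0.4966, -0.3411, 0.1805]
eef_rot: [0.158, 0.693, 0.15, -0.688]
wrist_force: [0.5, -0.8, 0.3]
width: 0.0853
```

```bash
python3 - <<'E'
from h import *
goto((.4985,.3665,.16),(.4985,.3665,.05))
p,d,X=look("scene");
for st,P in blobs(p,d,X,(4,90,110),(17,220,255),30):
    if len(P)<20 or abs(P[:,0].mean()-.6)>.3 or P[:,1].mean()<-.5: continue
    zt,t,e,r=top(P); print(st[:4].tolist(),"z %.3f %.3f"%(P[:,2].min(),zt),"mean",t[:2].round(4),"enc",e.round(4),"%.4f"%r)
E
```

```text
t 8.8833 tcp [ 0.4966 -0.3411  0.1805] yaw of tool y -64.8 down [ 0.009 -0.009 -1.   ] q6 0.34 w 0.0853
(0.4985, 0.3665, 0.16) -> shift mm [  14.1 -639.9 -302.5]
(0.4985, 0.3665, 0.05) -> shift mm [ 124.1 -641.2 -302. ]
[252, 118, 18, 23] z 0.003 0.059 mean [ 0.4986 -0.3334] enc [ 0.4984 -0.3365] 0.0249
[216, 133, 39, 43] z -0.003 0.088 mean [ 0.6199 -0.224 ] enc [ 0.6182 -0.2252] 0.0265
[378, 224, 24, 34] z -0.003 0.078 mean [0.4954 0.2375] enc [0.4943 0.2373] 0.0244
[416, 258, 30, 39] z 0.000 0.094 mean [0.4994 0.3682] enc [0.4989 0.3682] 0.0240
```

Call:
drive_tool --pt "0 -400 -190" --pt "0 -400 -190" --pt "0 -400 -190" --pt "0 -400 -190" --pt "0 -400 -190" --pt "0 -400 -190" --pt "0 -400 -190" --pt "0 -400 -190" --pt "0 -400 -190" --pt "0 -400 -190" --pt "0 -400 -190" --pt "0 -400 -190" --spin '[0,0,0,0,0,0,0,0,0,0,0,0]'

```text
time_s: 9.93
eef_pos: [0.4937, 0.1091, 0.1725]
eef_rot: [-0.155, -0.689, -0.157, 0.691]
wrist_force: [-0.1, -0.5, -0.7]
width: 0.0854
```

Call:
drive_tool --pt "10 -241 -111" --pt "10 -241 -111" --pt "10 -241 -111" --pt "10 -241 -111" --pt "10 -241 -111" --pt "10 -241 -111" --pt "10 -241 -111" --pt "10 -241 -111" --pt "10 -241 -111" --pt "10 -241 -111" --spin '[0,0,0,0,0,0,0,0,0,0]'

```text
time_s: 10.77
eef_pos: [0.4933, 0.3679, 0.1628]
eef_rot: [-0.154, -0.689, -0.153, 0.691]
wrist_force: [-0.5, -0.4, 0.1]
width: 0.0854
```

```bash
python3 - <<'E'
from h import *
goto((.4985,.3665,.16),(.4985,.3665,.05))
E
```

```text
t 10.7667 tcp [0.4933 0.3679 0.1628] yaw of tool y -64.9 down [-0.002 -0.002 -1.   ] q6 1.59 w 0.0854
(0.4985, 0.3665, 0.16) -> shift mm [ 2.8  3.5 -4.1]
(0.4985, 0.3665, 0.05) -> shift mm [112.8   3.4  -4.4]
```

Call:
drive_tool --pt "30 3.5 -4" --pt "60 3.5 -4" --pt "90 3.5 -4" --pt "113 3.5 -4" --pt "113 3.5 -4" --pt "113 3.5 -4" --spin '[0,0,0,0,0,0]'

```text
time_s: 11.27
eef_pos: [0.4983, 0.366, 0.0498]
eef_rot: [-0.154, -0.689, -0.153, 0.692]
wrist_force: [0.1, -0.3, 0.5]
width: 0.0855
```

Call:
drive_tool --pt "0 0 0" --pt "0 0 0" --pt "0 0 0" --pt "0 0 0" --pt "0 0 0" --pt "0 0 0" --pt "0 0 0" --pt "0 0 0" --spin '[0,0,0,0,0,0,0,0]' --jaw -1

```text
time_s: 11.93
eef_pos: [0.5001, 0.3687, 0.0529]
eef_rot: [0.154, 0.691, 0.154, -0.689]
wrist_force: [0.5, -2.8, 6.9]
width: 0.0465
```

Call:
drive_tool --pt "-20 0 0" --pt "-60 0 0" --pt "-100 0 0" --pt "-140 0 0" --pt "-150 0 0" --pt "-150 0 0" --spin '[0,0,0,0,0,0]'

```text
time_s: 12.43
eef_pos: [0.501, 0.3698, 0.2056]
eef_rot: [0.153, 0.693, 0.155, -0.687]
wrist_force: [-0.1, 0.3, -1.7]
width: 0.0462
```

```bash
python3 - <<'E'
from h import *
goto((.494,-.229,.19),(.494,-.229,.05))
E
```

```text
t 12.4333 tcp [0.501  0.3698 0.2056] yaw of tool y -64.8 down [ 0.009  0.004 -1.   ] q6 1.59 w 0.0462
(0.494, -0.229, 0.19) -> shift mm [ 12.8 539.  261.1]
(0.494, -0.229, 0.05) -> shift mm [152.8 539.  262.5]
```

Call:
drive_tool --pt "0 400 194" --pt "0 400 194" --pt "0 400 194" --pt "0 400 194" --pt "0 400 194" --pt "0 400 194" --pt "0 400 194" --pt "0 400 194" --pt "0 400 194" --pt "0 400 194" --pt "0 400 194" --pt "0 400 194" --spin '[0,0,0,0,0,0,0,0,0,0,0,0]'

```text
time_s: 13.43
eef_pos: [0.4927, -0.0811, 0.1991]
eef_rot: [-0.152, -0.69, -0.152, 0.691]
wrist_force: [0.3, 0.7, -1.0]
width: 0.0459
```

Call:
drive_tool --pt "0 139 68" --pt "0 139 68" --pt "10 139 68" --pt "40 139 68" --pt "80 139 68" --pt "90 139 68" --pt "90 139 68" --pt "90 139 68" --spin '[0,0,0,0,0,0,0,0]'

```text
time_s: 14.1
eef_pos: [0.4893, -0.2294, 0.1089]
eef_rot: [-0.152, -0.689, -0.155, 0.691]
wrist_force: [0.6, -0.9, 0.2]
width: 0.0458
```

```bash
python3 - <<'E'
from h import *
goto((.494,-.229,.05))
E
```

```text
t 14.1 tcp [ 0.4893 -0.2294  0.1089] yaw of tool y -64.9 down [-0.004  0.003 -1.   ] q6 0.49 w 0.0458
(0.494, -0.229, 0.05) -> shift mm [58.9  1.9 -4.6]
```

Call:
drive_tool --pt "25 2 -4" --pt "45 2 -4" --pt "53 2 -4" --pt "56 2 -4" --pt "58 2 -4" --pt "59 2 -4" --pt "60 2 -4" --pt "60 2 -4" --spin '[0,0,0,0,0,0,0,0]'

```text
time_s: 14.77
eef_pos: [0.4956, -0.2313, 0.0517]
eef_rot: [0.154, 0.691, 0.153, -0.69]
wrist_force: [0.8, -0.2, -1.4]
width: 0.0463
```

Call:
drive_tool --pt "1 0 0" --pt "1.5 0 0" --pt "1.5 0 0" --spin '[0,0,0]'

```text
time_s: 15.02
eef_pos: [0.4951, -0.2311, 0.0495]
eef_rot: [0.154, 0.69, 0.154, -0.69]
wrist_force: [0.5, 0.9, -2.1]
width: 0.046
```

Call:
drive_tool --pt "1 0 0" --pt "2 0 0" --pt "2 0 0" --spin '[0,0,0]'

```text
time_s: 15.27
eef_pos: [0.4952, -0.2313, 0.0488]
eef_rot: [0.154, 0.69, 0.154, -0.69]
wrist_force: [-1.5, 0.8, 9.9]
width: 0.0466
```

Call:
drive_tool --pt "-1 0 0" --pt "-1 0 0" --pt "-1 0 0" --pt "-1 0 0" --pt "-1 0 0" --pt "-1 0 0" --pt "-1 0 0" --spin '[0,0,0,0,0,0,0]' --jaw 1

```text
time_s: 15.85
eef_pos: [0.495, -0.231, 0.0481]
eef_rot: [-0.154, -0.69, -0.154, 0.69]
wrist_force: [-0.8, -0.2, -0.3]
width: 0.0858
```

Call:
drive_tool --pt "-30 0 0" --pt "-70 0 0" --pt "-110 0 0" --pt "-120 0 0" --pt "-120 0 0" --pt "-120 0 0" --spin '[0,0,0,0,0,0]'

```text
time_s: 16.35
eef_pos: [0.495, -0.2309, 0.1684]
eef_rot: [0.154, 0.69, 0.154, -0.69]
wrist_force: [0.6, -0.3, -0.4]
width: 0.0859
```

```bash
python3 - <<'E'
from h import *
goto((.494,.236,.16),(.494,.236,.035))
p,d,X=look("scene");cv2.imwrite("pics/s2.png",p[:,:,::-1])
for st,P in blobs(p,d,X,(4,90,110),(17,220,255),30):
    if len(P)<20 or abs(P[:,0].mean()-.6)>.3 or P[:,1].mean()<-.5: continue
    zt,t,e,r=top(P); print(st[:4].tolist(),"z %.3f %.3f"%(P[:,2].min(),zt),"mean",t[:2].round(4),"enc",e.round(4),"%.4f"%r)
E
```

```text
t 16.35 tcp [ 0.495  -0.2309  0.1684] yaw of tool y -64.9 down [ 0.001 -0.    -1.   ] q6 0.49 w 0.0859
(0.494, 0.236, 0.16) -> shift mm [   8.2 -423.1 -197.5]
(0.494, 0.236, 0.035) -> shift mm [ 133.2 -423.1 -197.5]
[252, 118, 18, 23] z 0.005 0.059 mean [ 0.4982 -0.3351] enc [ 0.4988 -0.3369] 0.0257
[271, 126, 18, 32] z 0.006 0.089 mean [ 0.495  -0.2294] enc [ 0.494  -0.2306] 0.0247
[216, 133, 39, 43] z -0.001 0.088 mean [ 0.6198 -0.2243] enc [ 0.6184 -0.2248] 0.0248
[378, 224, 24, 34] z -0.004 0.078 mean [0.4952 0.2374] enc [0.4944 0.2371] 0.0243
```

Call:
drive_tool --pt "8 -423 -198" --pt "8 -423 -198" --pt "8 -423 -198" --pt "8 -423 -198" --pt "8 -423 -198" --pt "8 -423 -198" --pt "8 -423 -198" --pt "8 -423 -198" --pt "8 -423 -198" --pt "8 -423 -198" --pt "8 -423 -198" --pt "8 -423 -198" --spin '[5,10,15,20,25,25,25,25,25,25,25,25]'

```text
time_s: 17.4
eef_pos: [0.4926, 0.2412, 0.1578]
eef_rot: [-0.002, -0.706, -0.003, 0.708]
wrist_force: [0.9, 0.6, 0.8]
width: 0.0855
```

Call:
drive_tool --pt "0 0 0" --pt "0 0 0" --pt "0 0 0" --spin '[0,0,0]'

```text
time_s: 17.65
eef_pos: [0.4938, 0.2345, 0.159]
eef_rot: [-0.001, -0.706, -0.0, 0.708]
wrist_force: [-0.1, -0.9, 0.9]
width: 0.0856
```

```bash
python3 - <<'E'
from h import *
goto((.494,.236,.16),(.494,.236,.034))
E
```

```text
t 17.65 tcp [0.4938 0.2345 0.159 ] yaw of tool y -89.9 down [-0.003 -0.001 -1.   ] q6 1.81 w 0.0856
(0.494, 0.236, 0.16) -> shift mm [-1.  -1.5 -0.2]
(0.494, 0.236, 0.034) -> shift mm [125.   -1.7  -0.6]
```

Call:
drive_tool --pt "30 -1.5 0" --pt "60 -1.5 0" --pt "95 -1.5 0" --pt "120 -1.5 0" --pt "125 -1.5 0" --pt "125 -1.5 0" --pt "125 -1.5 0" --spin '[0,0,0,0,0,0,0]'

```text
time_s: 18.23
eef_pos: [0.4953, 0.2364, 0.0358]
eef_rot: [0.0, 0.707, 0.0, -0.707]
wrist_force: [-0.0, -0.3, -0.3]
width: 0.0855
```

Call:
drive_tool --pt "0 0 0" --pt "0 0 0" --pt "0 0 0" --pt "0 0 0" --pt "0 0 0" --pt "0 0 0" --pt "0 0 0" --pt "0 0 0" --spin '[0,0,0,0,0,0,0,0]' --jaw -1

```text
time_s: 18.9
eef_pos: [0.4956, 0.2377, 0.0369]
eef_rot: [0.001, 0.708, 0.001, -0.706]
wrist_force: [-0.4, -1.2, 6.8]
width: 0.0465
```

Call:
drive_tool --pt "-20 0 0" --pt "-60 0 0" --pt "-100 0 0" --pt "-140 0 0" --pt "-150 0 0" --pt "-150 0 0" --spin '[0,0,0,0,0,0]'

```text
time_s: 19.4
eef_pos: [0.4969, 0.2384, 0.1895]
eef_rot: [0.0, 0.71, 0.002, -0.704]
wrist_force: [0.6, 0.2, -1.1]
width: 0.0466
```

```bash
python3 - <<'E'
from h import *
goto((.735,-.28,.18),(.735,-.28,.028))
E
```

```text
t 19.4 tcp [0.4969 0.2384 0.1895] yaw of tool y -89.8 down [ 0.009  0.002 -1.   ] q6 1.81 w 0.0466
(0.735, -0.28, 0.18) -> shift mm [  10.5  519.1 -236.4]
(0.735, -0.28, 0.028) -> shift mm [ 162.5  519.5 -235. ]
```

Call:
drive_tool --pt "10 519 -227" --pt "10 519 -227" --pt "10 519 -227" --pt "10 519 -227" --pt "10 519 -227" --pt "10 519 -227" --pt "10 519 -227" --pt "10 519 -227" --pt "10 519 -227" --pt "10 519 -227" --pt "10 519 -227" --pt "10 519 -227" --spin '[0,0,0,0,0,0,0,0,0,0,0,0]'

```text
time_s: 20.4
eef_pos: [0.695, -0.2212, 0.1731]
eef_rot: [0.0, -0.705, -0.002, 0.709]
wrist_force: [0.1, -0.3, -1.1]
width: 0.0464
```

Call:
drive_tool --pt "0 68 -30" --pt "0 68 -30" --pt "30 68 -30" --pt "60 68 -30" --pt "85 68 -30" --pt "85 68 -30" --pt "85 68 -30" --spin '[0,0,0,0,0,0,0]'

```text
time_s: 20.98
eef_pos: [0.7236, -0.2864, 0.0866]
eef_rot: [0.001, -0.704, -0.002, 0.71]
wrist_force: [0.4, 0.0, -1.2]
width: 0.0461
```

```bash
python3 - <<'E'
from h import *
goto((.72,-.28,.035))
E
```

```text
t 20.9833 tcp [ 0.7236 -0.2864  0.0866] yaw of tool y -89.9 down [-0.008  0.004 -1.   ] q6 1.05 w 0.0461
(0.72, -0.28, 0.035) -> shift mm [51.6 -6.2  3.2]
```

Call:
drive_tool --pt "25 -6 3" --pt "45 -6 3" --pt "51 -6 3" --pt "52 -6 3" --pt "52 -6 3" --spin '[0,0,0,0,0]'

```text
time_s: 21.4
eef_pos: [0.7241, -0.2823, 0.0407]
eef_rot: [0.001, 0.708, 0.001, -0.706]
wrist_force: [-0.8, 0.7, -0.0]
width: 0.0461
```

Call:
drive_tool --pt "0 0 6" --pt "0 0 12" --pt "0 0 16" --pt "0 0 18" --pt "-1 0 20" --pt "-1 0 22" --pt "-2 0 24" --pt "-2 0 26" --pt "-3 0 28" --pt "-3 0 30" --pt "-3 0 30" --spin '[0,0,0,0,0,0,0,0,0,0,0]' --grip_force 25

```text
time_s: 22.32
eef_pos: [0.6974, -0.2825, 0.0438]
eef_rot: [0.001, 0.711, -0.0, -0.703]
wrist_force: [7.4, 0.6, -2.0]
width: 0.0462
```

```bash
cat >> h.py <<'E'
from scipy.optimize import least_squares
def fitmould(guess_c,guess_a,clouds,h=.069):
    "guess_c mouth centre, guess_a axis; clouds of copper points; returns mouth centre, axis, rms mm"
    P=np.vstack(clouds)
    def res(v):
        a=v[3:]/np.linalg.norm(v[3:]); q=P-v[:3]; s=q@a; r=np.linalg.norm(q-np.outer(s,a),axis=1)
        def sdf(r,s,R,s0,s1):
            dx=r-R; dz=np.maximum(s0-s,s-s1); return np.where((dx>0)&(dz>0),np.hypot(dx,dz),np.maximum(dx,dz))
        return np.append(np.minimum(sdf(r,s,.0235,0,h),sdf(r,s,.0265,0,.005))*1000,(np.linalg.norm(v[3:])-1)*100)
    f=least_squares(res,np.r_[guess_c,guess_a],loss="soft_l1",f_scale=2.)
    a=f.x[3:]/np.linalg.norm(f.x[3:]); return f.x[:3],a,np.sqrt(np.median(res(f.x)**2))
def near(c,centre,rad=.06):
    p,d,X=look(c); hsv=cv2.cvtColor(p,cv2.COLOR_RGB2HSV)
    m=(cv2.inRange(hsv,np.array((3,80,60)),np.array((18,230,255)))>0)&(d>0)
    P=X[m]; return P[np.linalg.norm(P-centre,axis=1)<rad],p
def report(d_guess,tilt0=20,save=None):
    s,p,R=pose(); g=p+[0,0,.019]; t=np.radians(tilt0); y=np.radians(d_guess)
    a0=np.array([np.sin(t)*np.cos(y),np.sin(t)*np.sin(y),np.cos(t)]); out=[]
    for c in ("scene","side"):
        Q,im=near(c,g); out.append(Q)
        if save: cv2.imwrite(f"pics/{save}_{c}.png",im[:,:,::-1])
    for nm,cl in (("scene",out[:1]),("side",out[1:]),("both",out)):
        if sum(map(len,cl))<40: print(nm,"few points");continue
        c,a,r=fitmould(g-.048*a0,a0,cl)
        print(nm,[len(q) for q in cl],"mouth",c.round(4),"tilt %.1f"%np.degrees(np.arccos(a[2])),"yaw %.1f"%np.degrees(np.arctan2(a[1],a[0])),"axis",a.round(3),"res %.2f"%r)
    return p
E
python3 - <<'E'
from h import *
goto((.674,-.28,.039)); report(180,save="p1"); print(read_state()["wrist_force"])
E
```

```text
t 22.3167 tcp [ 0.6974 -0.2825  0.0438] yaw of tool y -89.9 down [ 0.01  -0.002 -1.   ] q6 1.03 w 0.0462
(0.674, -0.28, 0.039) -> shift mm [ 4.5 -2.5 23.5]
scene [264] mouth [ 0.6988 -0.281   0.0148] tilt 4.1 yaw 175.2 axis [-0.071  0.006  0.997] res 0.90
side [181] mouth [ 0.6997 -0.2835  0.0172] tilt 5.1 yaw -168.9 axis [-0.088 -0.017  0.996] res 1.11
both [264, 181] mouth [ 0.6989 -0.2816  0.0157] tilt 3.3 yaw -159.4 axis [-0.053 -0.02   0.998] res 1.14
[ 7.58455973  0.68564042 -1.92719878]
```

Call:
drive_tool --pt "0 0 -8" --pt "0 0 -12" --pt "5 0 -12" --pt "10 0 -12" --pt "10 0 -12" --pt "10 0 -12" --spin '[0,0,0,0,0,0]'

```text
time_s: 22.92
eef_pos: [0.704, -0.2816, 0.0312]
eef_rot: [-0.0, -0.706, -0.001, 0.708]
wrist_force: [-0.2, 0.5, -0.1]
width: 0.0462
```

Call:
drive_tool --pt "0 0 6" --pt "0 0 12" --pt "0 0 15" --pt "-1 0 18" --pt "-1 0 20" --pt "-2 0 22" --pt "-2 0 24" --pt "-2 0 24" --pt "-2 0 24" --spin '[0,0,0,0,0,0,0,0,0]'

```text
time_s: 23.67
eef_pos: [0.6854, -0.2824, 0.0366]
eef_rot: [0.001, 0.711, -0.0, -0.703]
wrist_force: [7.6, 1.2, -1.8]
width: 0.046
```

```bash
python3 - <<'E'
from h import *
goto((.674,-.28,.039)); report(180,save="p2"); print(read_state()["wrist_force"])
E
```

```text
t 23.6667 tcp [ 0.6854 -0.2824  0.0366] yaw of tool y -89.9 down [ 0.011 -0.002 -1.   ] q6 1.02 w 0.046
(0.674, -0.28, 0.039) -> shift mm [-2.5 -2.4 11.4]
scene [301] mouth [ 0.6988 -0.2808  0.0096] tilt 15.5 yaw -178.0 axis [-0.267 -0.009  0.964] res 0.94
side [168] mouth [ 0.6988 -0.2835  0.0103] tilt 14.9 yaw 178.0 axis [-0.256  0.009  0.967] res 1.05
both [301, 168] mouth [ 0.6989 -0.2818  0.01  ] tilt 15.1 yaw -178.5 axis [-0.26  -0.007  0.966] res 1.00
[ 8.57471996  1.86823554 -1.03096159]
```

Call:
drive_tool --pt "-1 0 2" --pt "-2 0 4" --pt "-3 0 6" --pt "-3 0 8" --pt "-4 0 10" --pt "-4 0 10" --pt "-4 0 10" --spin '[0,0,0,0,0,0,0]'

```text
time_s: 24.35
eef_pos: [0.6748, -0.2828, 0.0399]
eef_rot: [0.001, 0.711, -0.0, -0.704]
wrist_force: [6.9, 0.3, -2.7]
width: 0.046
```

```bash
python3 - <<'E'
from h import *
goto((.674,-.28,.039)); report(180,30,save="p3"); print(read_state()["wrist_force"])
E
```

```text
t 24.35 tcp [ 0.6748 -0.2828  0.0399] yaw of tool y -89.9 down [ 0.01  -0.003 -1.   ] q6 1.02 w 0.046
(0.674, -0.28, 0.039) -> shift mm [ 0.9 -2.8  0.8]
scene [319] mouth [ 0.6979 -0.2814  0.0151] tilt 25.3 yaw -179.2 axis [-0.427 -0.006  0.904] res 0.94
side [193] mouth [ 0.7023 -0.2817  0.0204] tilt 47.5 yaw -167.8 axis [-0.721 -0.156  0.675] res 2.90
both [319, 193] mouth [ 0.6982 -0.2818  0.016 ] tilt 26.2 yaw -175.6 axis [-0.441 -0.034  0.897] res 1.31
[ 7.63689322  0.15575479 -3.65716158]
```

Call:
drive_tool --pt "-1 0 2" --pt "-1 0 4" --pt "-2 0 6" --pt "-2 0 8" --pt "-3 0 9.5" --pt "-3 0 9.5" --pt "-3 0 9.5" --spin '[0,0,0,0,0,0,0]'

```text
time_s: 25.03
eef_pos: [0.6648, -0.283, 0.0427]
eef_rot: [0.001, 0.71, -0.0, -0.704]
wrist_force: [6.4, -0.6, -3.2]
width: 0.0461
```

```bash
python3 - <<'E'
from h import *
goto((.674,-.28,.039)); report(180,34,save="p4"); print(read_state()["wrist_force"])
E
```

```text
t 25.0333 tcp [ 0.6648 -0.283   0.0427] yaw of tool y -89.9 down [ 0.008 -0.003 -1.   ] q6 1.01 w 0.0461
(0.674, -0.28, 0.039) -> shift mm [ 3.8 -3.  -9.2]
scene [343] mouth [ 0.6949 -0.2815  0.0231] tilt 33.7 yaw 179.7 axis [-0.554  0.003  0.832] res 1.29
side [225] mouth [ 0.6992 -0.2821  0.0283] tilt 56.2 yaw -168.7 axis [-0.815 -0.163  0.556] res 3.80
both [343, 225] mouth [ 0.6964 -0.2813  0.0239] tilt 37.0 yaw -173.9 axis [-0.598 -0.064  0.799] res 1.76
[ 6.44978151 -0.10215318 -2.99980173]
```

Call:
drive_tool --pt "0 0 0" --pt "0 0 0" --pt "0 0 -10" --pt "-20 0 -20" --pt "-60 0 -20" --pt "-100 0 -20" --pt "-140 0 -20" --pt "-170 0 -20" --pt "-170 0 -20" --pt "-170 0 -20" --pt "-170 0 -20" --spin '[0,0,0,0,0,0,0,3,6,9,11]' --grip_force 60

```text
time_s: 26.05
eef_pos: [0.681, -0.2822, 0.2131]
eef_rot: [-0.068, 0.704, -0.068, -0.704]
wrist_force: [0.2, -0.0, -1.1]
width: 0.0463
```

```bash
python3 - <<'E'
from h import *
report(169,34,save="p5"); goto()
# refine lens estimate: ring points from scene+side plus foot edges, with fresh network calls
for c in ("scene","side"):
    p,d,X=look(c)
    print(c,"tip lens",[(np.array(r["position"])*[400,640]).round(1).tolist()+[round(r["p"],2)] for r in tip_of("lens",c)][:2],"cam",[(np.array(r["position"])*[400,640]).round(1).tolist()+[round(r["p"],2)] for r in tip_of("camera",c)][:2])
    r=tip_of("lens",c)[0]["position"]; v,u=r[0]*400,r[1]*640
    m=camera_model(c); n=cv2.undistortPoints(np.array([[[u,v]]]),m["camera_matrix"],np.array([m["k1"],0,0,0]))[0,0]
    ray=m["R"].T@np.r_[n,1]; o=-m["R"].T@m["t"]; print(" lens at z=.095:",(o+ray*(.095-o[2])/ray[2]).round(4))
E
```

```text
scene [387] mouth [ 0.7119 -0.2875  0.1907] tilt 33.3 yaw 169.0 axis [-0.538  0.105  0.836] res 0.89
side [224] mouth [ 0.7117 -0.2907  0.1925] tilt 34.5 yaw 166.6 axis [-0.551  0.131  0.824] res 1.10
both [387, 224] mouth [ 0.7116 -0.2883  0.1915] tilt 33.3 yaw 168.3 axis [-0.537  0.112  0.836] res 1.04
t 26.15 tcp [ 0.6807 -0.282   0.2119] yaw of tool y -100.9 down [-0.001 -0.    -1.   ] q6 1.22 w 0.0458
scene tip lens [[219.8, 251.0, 0.7], [151.3, 279.3, 0.18]] cam [[245.7, 255.1, 0.81]]
 lens at z=.095: [0.7377 0.0199 0.095 ]
side tip lens [[281.4, 310.1, 0.74], [169.1, 284.1, 0.58]] cam [[192.2, 281.1, 0.86], [169.6, 283.1, 0.24]]
 lens at z=.095: [0.5398 0.3471 0.095 ]
```

View pics/p5_side.png

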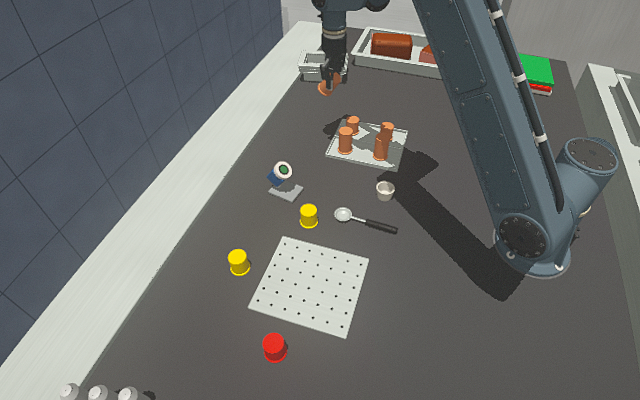

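```bash
python3 - <<'E'
from h import *
goto((.653,.035,.28))
E
```

```text
t 26.55 tcp [ 0.6816 -0.282   0.2113] yaw of tool y -100.8 down [-0.  0. -1.] q6 1.22 w 0.0459
(0.653, 0.035, 0.28) -> shift mm [ -68.7 -306.    87.8]
```

Call:
drive_tool --pt "-35 -15 4" --pt "-69 -35 10" --pt "-69 -65 20" --pt "-69 -95 30" --pt "-69 -125 38" --pt "-69 -155 46" --pt "-69 -185 54" --pt "-69 -215 62" --pt "-69 -245 70" --pt "-69 -270 78" --pt "-69 -292 85" --pt "-69 -306 88" --spin '[0,0,0,0,0,0,0,0,0,0,0,0]'

```text
time_s: 27.55
eef_pos: [0.6522, 0.0379, 0.2806]
eef_rot: [0.066, -0.704, 0.066, 0.704]
wrist_force: [-0.2, -0.7, -0.9]
width: 0.0458
```

Call:
drive_tool --pt "0 0 0" --pt "0 0 0" --pt "0 0 0" --pt "0 0 0" --spin '[0,0,0,0]'

```text
time_s: 27.88
eef_pos: [0.6533, 0.0334, 0.2804]
eef_rot: [-0.067, 0.704, -0.068, -0.704]
wrist_force: [0.8, 0.4, -1.5]
width: 0.0458
```

```bash
python3 - <<'E'
from h import *
goto(); report(169,34)
p,d,X=look("wrist");cv2.imwrite("pics/w2.png",p[:,:,::-1]);np.savez("pics/w2.npz",X=X,d=d)
print([(np.array(r["position"])*[400,640]).round(1).tolist()+[round(r["p"],2)] for r in tip_of("lens","wrist")][:3])
print([(np.array(r["rect"])*[640,400,640,400]).round().tolist()+[round(r["p"],2)] for r in spot_in("lens","wrist")][:3])
hsv=cv2.cvtColor(p,cv2.COLOR_RGB2HSV); N=np.linalg.norm(X[...,:2]-[.735,.022],axis=-1)
F=X[(d>0)&(abs(X[...,2]-.012)<.005)&(N<.075)&(hsv[...,2]>90)&(hsv[...,1]<60)]
print("foot",len(F),cv2.minAreaRect((F[:,:2]*1000).astype(np.float32)))
W=X[(d>0)&(X[...,2]>.07)&(X[...,2]<.125)&(N<.06)&(hsv[...,1]<45)&(hsv[...,2]>150)]
for _ in range(3):
    c=W.mean(0);V=np.linalg.svd(W-c)[2][2];W=W[abs((W-c)@V)<.004]
V*=np.sign(V[2]);print("ring",len(W),W.mean(0).round(4),"tilt",np.degrees(np.arccos(V[2])).round(1),"yaw",np.degrees(np.arctan2(V[1],V[0])).round(1))
E
```

```text
t 27.8833 tcp [0.6533 0.0334 0.2804] yaw of tool y -101.0 down [ 0.    -0.001 -1.   ] q6 1.64 w 0.0458
scene [650] mouth [0.684  0.028  0.2584] tilt 32.2 yaw 169.3 axis [-0.524  0.099  0.846] res 0.69
side [357] mouth [0.6847 0.0261 0.2601] tilt 33.1 yaw 168.5 axis [-0.536  0.109  0.837] res 0.72
both [650, 357] mouth [0.684  0.0273 0.2591] tilt 32.3 yaw 168.9 axis [-0.524  0.103  0.845] res 0.81
[[74.7, 319.0, 0.7]]
[[290.0, 19.0, 347.0, 101.0, 0.79], [600.0, 106.0, 639.0, 149.0, 0.58]]
foot 1581 ((739.8535766601562, 18.539783477783203), (69.30103302001953, 88.69327545166016), 79.76109313964844)
ring 1681 [0.7427 0.0179 0.0976] tilt 34.0 yaw 169.0
```

View pics/w2.png

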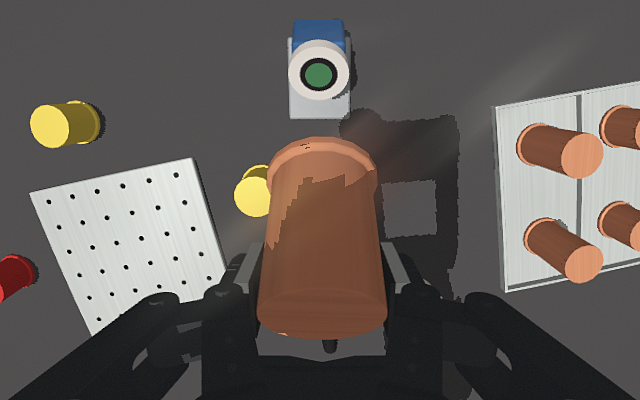

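```bash
python3 - <<'E'
from h import *
z=np.load("pics/w2.npz");X,d=z["X"],z["d"];p=cv2.imread("pics/w2.png")[:,:,::-1].copy()
hsv=cv2.cvtColor(p,cv2.COLOR_RGB2HSV)
g=np.array([.6533,.0334,.2994])
m=(cv2.inRange(hsv,np.array((3,60,40)),np.array((18,230,255)))>0)&(d>0)&(np.linalg.norm(X-g,axis=-1)<.065)
P=X[m];a0=np.array([-.53,.1,.84]);c,a,r=fitmould(g-.048*a0,a0,[P])
print(len(P),c.round(4),"tilt %.1f yaw %.1f"%(np.degrees(np.arccos(a[2])),np.degrees(np.arctan2(a[1],a[0]))),r)
b=np.radians(169.3);n=np.array([.5736*np.cos(b),.5736*np.sin(b),.8192])
mouth=np.array([.740,.0195,.095])+.1*n; print("target mouth",mouth.round(4)); 
off=np.array([.684,.0273,.2585])-[.6533,.0334,.2804]
goto(mouth+off)
E
```

```text
22213 [0.6839 0.0263 0.2591] tilt 32.8 yaw 168.9 0.24478849552472356
target mouth [0.6836 0.0301 0.1769]
t 28.1333 tcp [0.6531 0.0341 0.2804] yaw of tool y -100.9 down [-0. -0. -1.] q6 1.64 w 0.0457
[0.71433733 0.02404984 0.15502   ] -> shift mm [125.4  -1.7 -62.1]
```

Call:
drive_tool --pt "15 -2 1" --pt "30 -2 1" --pt "45 -2 1" --pt "60 -2 1" --pt "70 -2 1" --pt "77 -2 1" --pt "81 -2 1" --pt "81.5 -2 1" --pt "81.5 -2 1" --pt "81.5 -2 1" --spin '[0,0,0,0,0,0,0,0,0,0]'

```text
time_s: 28.97
eef_pos: [0.653, 0.0371, 0.1999]
eef_rot: [-0.067, 0.705, -0.067, -0.703]
wrist_force: [-0.6, -0.5, -1.0]
width: 0.0459
```

```bash
python3 - <<'E'
from h import *
goto(); report(169,33,save="f1")
s,p0,R=pose()
p,d,X=look("wrist"); hsv=cv2.cvtColor(p,cv2.COLOR_RGB2HSV); g=p0+[0,0,.019]; cv2.imwrite("pics/w3.png",p[:,:,::-1])
P=X[(cv2.inRange(hsv,np.array((3,60,40)),np.array((18,230,255)))>0)&(d>0)&(np.linalg.norm(X-g,axis=-1)<.065)]
a0=np.array([-.53,.1,.84]);c,a,r=fitmould(g-.048*a0,a0,[P])
b=np.radians(169.3);n=np.array([.5736*np.cos(b),.5736*np.sin(b),.8192])
L=np.array([.740,.0195,.095])
print("wrist mouth",c.round(4),"tilt %.1f yaw %.1f"%(np.degrees(np.arccos(a[2])),np.degrees(np.arctan2(a[1],a[0]))),"dist",((c-L)@n).round(4),"off-axis",(c-L-((c-L)@n)*n).round(4),"ang %.1f"%np.degrees(np.arccos(a@n)))
N=np.linalg.norm(X[...,:2]-[.735,.022],axis=-1)
F=X[(d>0)&(abs(X[...,2]-.012)<.005)&(N<.075)&(hsv[...,2]>90)&(hsv[...,1]<60)]
W=X[(d>0)&(X[...,2]>.07)&(X[...,2]<.125)&(N<.06)&(hsv[...,1]<45)&(hsv[...,2]>150)]
for _ in range(3):
    c=W.mean(0);V=np.linalg.svd(W-c)[2][2];W=W[abs((W-c)@V)<.004]
V*=np.sign(V[2]);print("ring",len(W),W.mean(0).round(4),"tilt",np.degrees(np.arccos(V[2])).round(1),"yaw",np.degrees(np.arctan2(V[1],V[0])).round(1),"foot",cv2.minAreaRect((F[:,:2]*1000).astype(np.float32)))
E
```

```text
t 28.9667 tcp [0.653  0.0371 0.1999] yaw of tool y -100.9 down [ 0.002 -0.    -1.   ] q6 1.65 w 0.0459
scene [567] mouth [0.6839 0.0319 0.178 ] tilt 32.7 yaw 168.8 axis [-0.531  0.105  0.841] res 0.69
side [295] mouth [0.6844 0.0303 0.1795] tilt 33.3 yaw 169.7 axis [-0.541  0.098  0.835] res 0.63
both [567, 295] mouth [0.6837 0.0314 0.1786] tilt 32.6 yaw 169.2 axis [-0.529  0.101  0.843] res 0.78
wrist mouth [0.6837 0.03   0.1787] tilt 32.9 yaw 168.7 dist 0.1014 off-axis [ 0.0008 -0.0003  0.0006] ang 2.0
ring 2990 [0.7428 0.0177 0.0978] tilt 34.1 yaw 169.0 foot ((739.2999267578125, 18.541757583618164), (69.76060485839844, 88.9833755493164), 79.45851135253906)
```

View pics/w3.png

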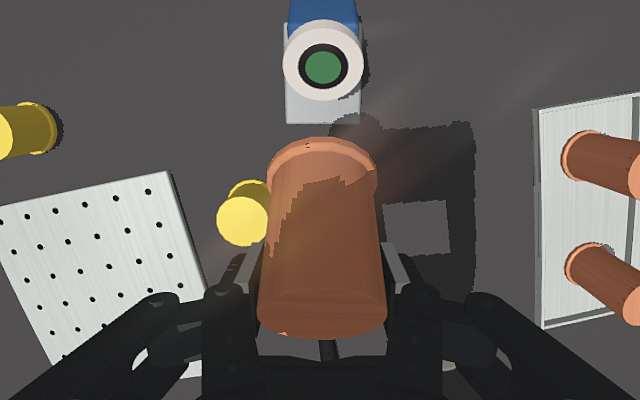

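View pics/f1_scene.png

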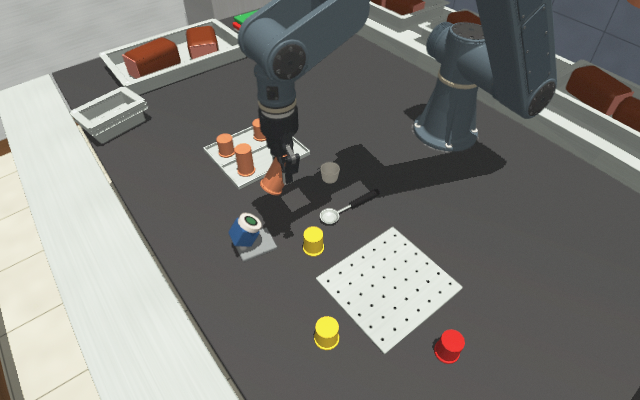

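Call:
drive_tool --pt "1 0.5 0" --pt "1 0.5 0" --pt "1 0.5 0" --pt "1 0.5 0" --pt "1 0.5 0" --pt "1 0.5 0" --spin '[0,0,0,0,0,0]'

```text
time_s: 29.62
eef_pos: [0.6523, 0.0367, 0.198]
eef_rot: [-0.067, 0.704, -0.067, -0.704]
wrist_force: [0.4, 0.1, 0.4]
width: 0.046
```

```bash
python3 - <<'E'
from h import *
goto(); report(169,33); print(np.abs(read_state()["joint_vel"]).max())
workorder.close_job()
E
```

```text
t 29.6167 tcp [0.6523 0.0367 0.198 ] yaw of tool y -100.9 down [ 0.  0. -1.] q6 1.65 w 0.046
scene [559] mouth [0.6833 0.0315 0.176 ] tilt 32.8 yaw 168.6 axis [-0.531  0.108  0.84 ] res 0.71
side [299] mouth [0.6835 0.0301 0.1774] tilt 33.7 yaw 171.2 axis [-0.549  0.085  0.832] res 0.72
both [559, 299] mouth [0.683  0.0311 0.1767] tilt 32.6 yaw 169.4 axis [-0.53   0.099  0.842] res 0.89
0.0022375654844564896
the job is handed in; nothing more can be done
```

I placed both moulds and handed the job in at about 30 s (limit 67 s), with the arm holding the 69 mm mould still in front of the inspection camera.

- **Short and tall moulds:** I lowered each one into the free half of its matching tray row until it touched, then let go. Afterwards both stood upright at the right heights, in their rows about 120 mm from the samples.
- **69 mm mould:** the tool can only point straight down, so I tilted the mould in a light grip by pushing its rim against the tray's outer wall. I then tightened the grip and carried it to the lens.
- **Final position:** the mouth centre is about 100 mm from the lens and within about 2 mm of its axis.
- **Angle:** the tilt measured 32.6–33.7° against the 35° wanted, so the mouth is about 2° short of square. I left that uncorrected.
- **Check that disagreed:** the lens ring fit and the camera foot fit differ by 2–3 mm on where the lens is; I used the foot.
- **Left alone:** the arm never came near the ramekin, spoon or inspection camera, and the last pictures show them and the samples where they started. I did not measure the samples or the ramekin and spoon again at the end.

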